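Set and lock the depth stop of a vial capping press

TASK

The ram of the capping press is resting on the master vial, so set its depth stop: slacken the brass lock nut, turn the black-knobbed stop screw down until its foot just touches the anvil below, feeling for it and not forcing it, and do the lock nut up firmly again, about as tight as you found it, so that the stop stays touching. Leave everything else on the bench as it is.

Things in the scene. Friction and masses are not known exactly. Their poses are not given: they have to be found in the camera images.
- press: bench press for crimping vial caps, fixed: base 170 x 250 mm (own x, y), white head casting with its top 150 mm above the bench, aluminium crosshead bar over it (50 x 196 mm, 180 to 205 mm above the bench). Ram and lever are locked down on a master vial: leave them. Origin: centre of the base's underside; front faces -x, z up. The upright axis of the depth stop is at own (-20, +70) mm
- stop_screw: stop screw with a black ribbed round knob, 26 mm diameter, 26 mm high. Origin on its axis, at the knob's underside; z up. Its 18 mm shank goes down through nut and crosshead and ends in a 32 mm steel foot, whose lower face is 91 mm below the origin. Right-hand thread, 8 mm a turn: clockwise from above lowers it (1.27 mm per rad). At the start the foot is some 1 to 4 mm above the anvil
- knob_mid (a point): middle of the black knob, 13 mm above its underside. With the nut slack the knob turns with about 0.04 N m and stays where it is left; once the foot meets the anvil the moment rises by about 1 N m per rad. A rise of about 0.1 N m is a good touch; beyond 0.3 N m it is forced. A grip of 10 to 15 N is enough. Tightening the nut presses the foot a little harder down; while it is tight the screw is held fast
- anvil: dark round steel button on the head casting right under the stop screw, 36 mm diameter, 8 mm high; origin at the centre of its underside, z up. The foot of the stop screw has to touch its top
- lock_nut (a joint): turn of the lock nut in rad: 0 where it just meets its washer, positive unscrewed (anticlockwise from above), negative tightened. Found tight at -0.35 to -0.45; slack from +0.15; tight again anywhere from -0.25 to -0.75, overstrained beyond. End stop at +2.5
- nut_mid (a point): middle of the brass hexagonal lock nut, on the stop's axis: 36 mm across flats, 16 mm thick; its x is square to one pair of flats, z up. Its underside is 14 mm above the crosshead, on a 34 mm washer; its top is 14 to 18 mm below the knob. It rises 1.27 mm per rad unscrewed. It turns with about 0.2 N m when slack, about 0.5 N m when tight; a grip of 40 N or more drives it by its flats, and it stays where it is left
- vial_a: spare empty glass vial standing in front of the press, 22 mm diameter, 46 mm high, silver cap; leave it alone; origin at the centre of its underside
- vial_b: spare empty glass vial beside the other one, 22 mm diameter, 46 mm high, blue cap; leave it alone; origin at the centre of its underside
- cap_tray: white open tray of crimp caps beside the press, 100 x 140 x 22 mm; leave it alone; origin at the centre of its underside
- spanner: steel open-end spanner lying flat, 190 mm long; not needed, too narrow for the nut; leave it alone
- reagent: amber reagent bottle, 72 mm diameter, 140 mm high, standing; leave it alone; origin at the centre of its underside
- beaker: empty glass beaker, 70 mm diameter, 90 mm high, standing; leave it alone; origin at the centre of its underside
- logbook: blue logbook lying flat, 210 x 150 x 16 mm; leave it alone; origin at the centre of its underside
- wash_bottle: white wash bottle with red cap, 60 mm diameter, 150 mm high, standing; leave it alone; origin at the centre of its underside

How it is judged:
On the way, in this order (a step that is already met when the one before it is completed fails the run):
1. the lock nut is slackened off its washer (value of joint lock_nut above 0.15 rad), for 0.2 s.
2. with the nut slack, the stop screw is turned down until its foot touches the anvil (contact force between stop_screw and anvil above 4 N and value of joint lock_nut above 0.05 rad), for 0.2 s.
At the end, for the whole second after the job is handed in: The stop screw's foot touches the anvil with more than 3 N and less than 150 N, the screw is still, and the lock nut is tight again: its joint between -0.75 and -0.25 rad (value of joint lock_nut between -0.75 and -0.25 rad and contact force between stop_screw and anvil between 3 and 150 N and linear speed of stop_screw below 0.01 m/s).
It fails at once if the stop screw is forced against the anvil with more than 150 N (contact force between stop_screw and anvil above 150 N).
It fails at once if the lock nut is overstrained, below -0.75 rad (value of joint lock_nut below -0.75 rad).
It fails at once if a bystander on the bench is moved by more than 20 mm (distance of any of vial_a, vial_b, cap_tray, spanner, reagent, beaker, logbook, wash_bottle from where it was at the start of the episode above 0.02 m).
It also fails if it takes over 72 s, if anything falls off the work surface, if the arm or the gripper's body presses on something with over 40 N, if the wrist force passes 120 N, or if a joint passes its speed limit or range.

ROBOT

A 6-joint arm with a two-finger parallel gripper is mounted at the origin on the work surface. World frame = base frame: x ahead of the robot, y to its left, z up, the work surface at z = 0. Lengths are in m, angles in rad, forces in N, time in s.
With the tool pointing down it reaches from about 0.425 to 0.925 m from the base axis. Payload 12.5 kg.
Tool frame: the origin (TCP) lies at the very end of the fingers, on their centre line; the grasp point (between the pads) lies 19 mm behind it; z points along the fingers, y is the direction in which the jaws open and shut (so a half turn about z gives the same grasp; the last joint's range is limited). The gripper opens to 85 mm and grips with 20 to 120 N. Pads are 22 mm wide; open, the fingers measure 114 mm over their backs; the gripper's body (76 mm by 85 mm) begins 54 mm behind the grasp point. The pads swing forward as they close: fully open they stand 13 mm farther back than shut.
Start: joints at [1.12, 0.491, 1.559, -0, 1.092, -0.106], TCP at [0.211, 0.588, 0.201] pointing down, gripper open.
Joint ranges: [-3.1, 3.1], [-0.84, 2.19], [0.05, 2.79], [-1.13, 4.28], [0.06, 2.93], [-2.69, 2.69]. Speed limits (rad/s): [2.22, 2.22, 2.79, 3.14, 3.14, 3.14].

INTERFACE

Orientations are given as a unit quaternion [x, y, z, w].
In Python, from station import env gives the robot as it stands.
- The arm moves only by the tool carry_out, never from a script. Its argument "increments" is a list of rows, each an object of numbers: "x", "y", "z": the shift along the tool's x, y, z in mm; "spin": the turn about the tool's z in rad; "claw": the closure, from 0 (fully open) to 1 (shut). In form: [{"x": .., "y": .., "z": .., "spin": .., "claw": ..}, ...]. A call has 1 to 20 rows; each row is the pose to reach, as a shift and turn from the pose commanded when the call began, along the tool's axes at that moment; what a row does not reach only later rows make up. A row lasts 1/12 s, in which the tool goes at most 41.7 mm and 7.16 degrees, less where a joint would pass 70% of its speed; a pose out of reach is approached as far as the arm can. A call with a gripper value outside its range is refused whole. The fingers move at their own pace and stop on an object; the grip force is fixed at half the most. Time passes only in rows, so rows that repeat a pose let the fingers close. It gives the time, the measured TCP pose, the force and the opening at its end, in the units of the state.
- env.get_obs(): the state, without advancing time (a new reading comes with each control period).
- env.grab_frame(name): name is "scene" or "top"; returns the picture (400x640x3 uint8, red, green, blue); there is no depth.
- env.get_calibration(name): a dict with "camera_matrix" (3x3 intrinsics, pixels), "position" and "rotation" of the camera in the world. Camera axes: x right, y up, looking along -z (the intrinsics and any distortion apply to the point x, -y, -z); pixel columns grow to the right and rows downward; lengths in m; the calibration is good to about 2 mm. A picture is of the moment at which its call begins. get_calibration takes no time and is no camera call.
- env.close_job(): hands the job in, once; it reports no verdict.
Trained networks look in the newest picture that a camera, given by its name, has taken for a name from the list of things; names that differ only in an ending like _2 or _b are one class to them, and where a whole thing is asked for, a point or a joint stands for the part that bears it (a point fixed in the world has none). Each returns a list of dicts, best first, with "conf" (0 to 1); they miss things now and then, are a little off and sometimes report something else, mostly with a low value. They report only what shows in the picture. A call takes as long as a camera call.
- env.boxes_of(label, camera): "centre" ([column, row] as shares, 0 to 1, of the picture: columns of its width, rows of its height, amid what is visible of it).
- env.spot_point(label, camera): "centre" ([column, row] as shares, 0 to 1, of the picture: columns of its width, rows of its height: a listed point, or the origin of a listed thing).
The state is a dict: "time_s": time; "joint_pos": joint angles; "dq": joint speeds; "tau": joint torques, N m; "eef_pos": TCP position; "eef_rot": TCP orientation; "contact_force": force on the tool from outside, world axes, zero at the start; "torque": the same for the moment, N m; "opening": finger opening in m.
Only numpy, scipy, OpenCV 4.12 (cv2) and the standard library are available. Lean on these libraries where they do the work, as an engineer would, in place of code of your own. Each camera call takes 0.05 s, during which the arm holds its last target. There are 200 camera calls.

## Working session

There is one attempt and no reset: what is moved stays moved. The work goes in short steps, Python scripts to look and compute and a tool call to move; the robot and the scene stay as the last step left them, time stands still between calls to the robot, and variables do not carry over. Pictures are saved under pics/ and viewed, about 8 in all and at most 12, crops included, and the job is handed in when it is done.

Besides the shell and the picture viewer there is one more tool, called after ">>>" by a JSON object that holds its "method" and its "body". carry_out: Moves the arm, as the interface text tells. Its arguments: {"type":"object","properties":{"increments":{"type":"array"}},"required":["increments"]}

```bash
ls; mkdir -p pics; cat > h.py <<'E'
import numpy as np,cv2
from station import env
def ray(cam,px):
    c=env.get_calibration(cam);K=np.array(c["camera_matrix"]);R=np.array(c["rotation"]);p=np.array(c["position"])
    if 'dist' in ' '.join(c.keys()):pass
    d=np.linalg.inv(K)@[px[0],px[1],1]
    d=R@[d[0],-d[1],-d[2]]
    return p,d/np.linalg.norm(d)
def atz(cam,px,z):
    p,d=ray(cam,px);return p+d*(z-p[2])/d[2]
def tri(a,b):
    A=np.zeros((3,3));B=np.zeros(3)
    for p,d in(a,b):
        M=np.eye(3)-np.outer(d,d);A+=M;B+=M@p
    x=np.linalg.solve(A,B)
    return x,[np.linalg.norm((np.eye(3)-np.outer(d,d))@(x-p)) for p,d in(a,b)]
def px(o):return np.array(o["centre"])*[640,400]
E
python3 - <<'E'
from h import *
for c in("scene","top"):
    im=env.grab_frame(c);cv2.imwrite(f"pics/{c}0.png",im[:,:,::-1])
    k=env.get_calibration(c);print(c,list(k),k["position"],np.round(k["camera_matrix"],1).tolist(),np.round(k["rotation"],3).tolist())
R={}
for n in("knob_mid","nut_mid","anvil","press","stop_screw","vial_a","reagent","wash_bottle","beaker"):
    r=[]
    for c in("scene","top"):
        o=env.spot_point(n,c);print(n,c,[(round(a["conf"],2),px(a).round(1).tolist()) for a in o[:2]])
        if o:r.append(ray(c,px(o[0])))
    if len(r)==2:print("   ",*tri(*r))
print(env.get_obs())
E
```

```text
pics
scene ['camera_matrix', 'position', 'rotation'] [ 1.09605356 -0.84508311  1.08632612] [[464.8, 0.0, 313.1], [0.0, 464.8, 197.7], [0.0, 0.0, 1.0]] [0.362, 0.123, 0.277, 0.881]
top ['camera_matrix', 'position', 'rotation'] [ 0.25024634 -0.07882657  1.72655485] [[460.5, 0.0, 320.2], [0.0, 460.5, 199.7], [0.0, 0.0, 1.0]] [-0.068, 0.074, 0.724, -0.683]
knob_mid scene [(0.7, [317.4, 146.1])]Traceback (most recent call last):
  File "<stdin>", line 10, in <module>
  File "h.py", line 7, in ray
    d=R@[d[0],-d[1],-d[2]]
      ~^~~~~~~~~~~~~~~~~~~
ValueError: matmul: Input operand 1 has a mismatch in its core dimension 0, with gufunc signature (n?,k),(k,m?)->(n?,m?) (size 3 is different from 4)
```

Rotation is a quaternion.

```bash
sed -i 's/R=np.array(c\["rotation"\])/R=Rotation.from_quat(c["rotation"]).as_matrix()/; 1a from scipy.spatial.transform import Rotation' h.py; sed -i "/if 'dist'/d" h.py
python3 - <<'E'
from h import *
for n in("knob_mid","nut_mid","anvil","press","vial_a","reagent","wash_bottle","beaker"):
    r=[]
    for c in("scene","top"):
        o=env.spot_point(n,c);print(n,c,[(round(a["conf"],2),px(a).round(1).tolist()) for a in o[:2]])
        if o:r.append(ray(c,px(o[0])))
    if len(r)==2:print("   ",*tri(*r))
print(env.get_obs())
a=cv2.imread("pics/scene0.png");b=cv2.imread("pics/top0.png")
cv2.imwrite("pics/both0.png",cv2.resize(np.vstack([a,b]),(480,600),interpolation=cv2.INTER_AREA))
E
```

```text
knob_mid scene [(0.7, [317.4, 146.1])]
knob_mid top [(0.63, [292.9, 213.4])]
    [ 0.50580722 -0.01149192  0.26847254] [np.float64(0.000803419663915366), np.float64(0.0008034196639154277)]
nut_mid scene [(0.4, [317.2, 156.9]), (0.21, [169.0, 322.2])]
nut_mid top [(0.47, [298.2, 215.1]), (0.23, [313.6, 215.7])]
    [ 0.50805994 -0.02389495  0.23761239] [np.float64(0.003728397830084028), np.float64(0.0037283978300839816)]
anvil scene []
anvil top []
press scene [(0.89, [316.9, 226.2]), (0.48, [347.5, 184.2])]
press top [(0.96, [314.6, 215.8])]
    [ 0.54078281 -0.0771622   0.01261181] [np.float64(0.004545447479390729), np.float64(0.004545447479390655)]
vial_a scene [(0.66, [284.0, 202.3]), (0.5, [287.8, 192.3])]
vial_a top [(0.57, [296.5, 256.8]), (0.39, [314.4, 251.9])]
    [ 0.38147833 -0.0125575  -0.02366415] [np.float64(0.01315088064809884), np.float64(0.013150880648098877)]
reagent scene [(0.83, [428.9, 173.7]), (0.57, [167.0, 323.9])]
reagent top [(0.79, [197.1, 184.1])]
    [ 0.70333199  0.37637087 -0.02718792] [np.float64(0.00814406511606442), np.float64(0.008144065116064607)]

[... 346 characters left out ...]
.float64(0.0028627902092947274)]
{'time_s': 0.95, 'joint_pos': array([ 1.12039916e+00,  4.90898798e-01,  1.55891800e+00, -5.14539184e-06,
        1.09168314e+00, -1.05603470e-01]), 'dq': array([ 0.0003719 , -0.00194239,  0.00132018, -0.00037278,  0.00062953,
        0.00240336]), 'tau': array([ 8.86691196e-04, -6.18275142e+01, -2.61853302e+01, -1.44452551e-04,
        1.91767331e-04,  1.26691140e-05]), 'eef_pos': array([0.21123964, 0.58823503, 0.20142148]), 'eef_rot': array([1.71542991e-01, 9.85176634e-01, 4.39472485e-05, 1.49163607e-05]), 'contact_force': array([-0.14073803,  0.41667277,  0.81812364]), 'torque': array([-0.0273958 ,  0.03961   , -0.00371547]), 'opening': 0.08534559933580241}
```

View pics/scene0.png

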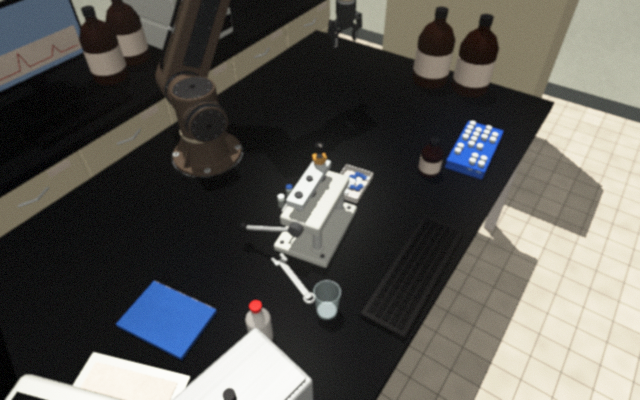

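View pics/top0.png

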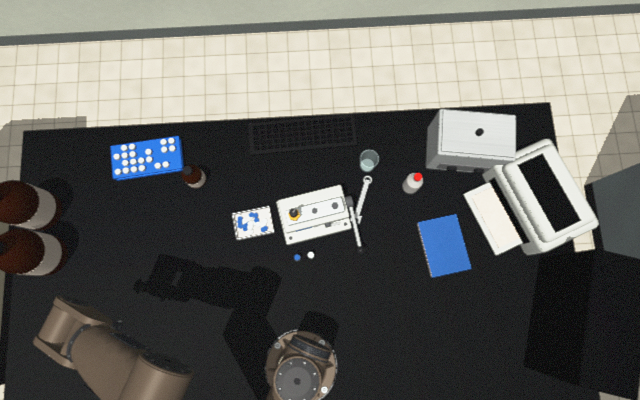

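The pictures show the press near the centre. The knob and nut are at about (319,152) in scene and (294,213) in top, at the +y end of the crosshead. Next I'll take averaged close crops to find the nut's flats.

```bash
python3 - <<'E'
from h import *
S=[];out=[]
for c,(u,v) in(("scene",(319,155)),("top",(295,214))):
    im=np.mean([env.grab_frame(c).astype(float) for _ in range(6)],0)
    np.save(f"pics/{c}.npy",im)
    w=20
    cr=im[v-w:v+w,u-w:u+w]; cr=np.clip(cr*1.2,0,255).astype(np.uint8)
    out.append(cv2.resize(cr,(400,400),interpolation=cv2.INTER_CUBIC))
cv2.imwrite("pics/crop1.png",np.hstack(out)[:,:,::-1])
# crosshead yaw: sub-pixel min-area rect of bright bar in top view is checked by eye; press extents
im=np.load("pics/top.npy").astype(np.uint8)
cr=cv2.resize(im[175:255,265:365],(800,640),interpolation=cv2.INTER_CUBIC)[:600]
cv2.imwrite("pics/crop2.png",cr[:,:,::-1])
E
```

```text
(no output)
```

View pics/crop1.png

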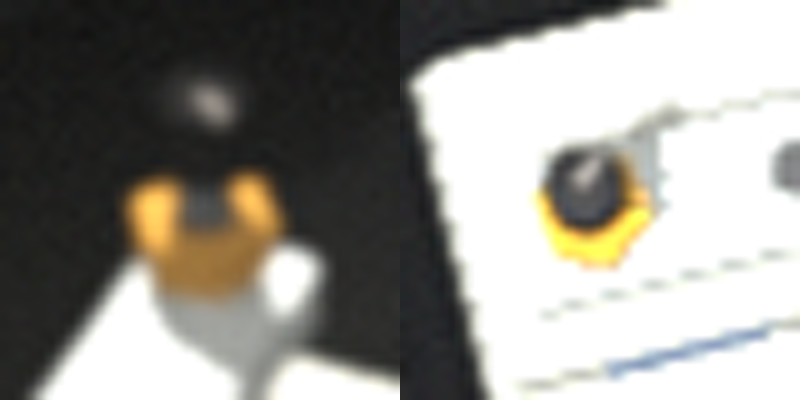

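View pics/crop2.png

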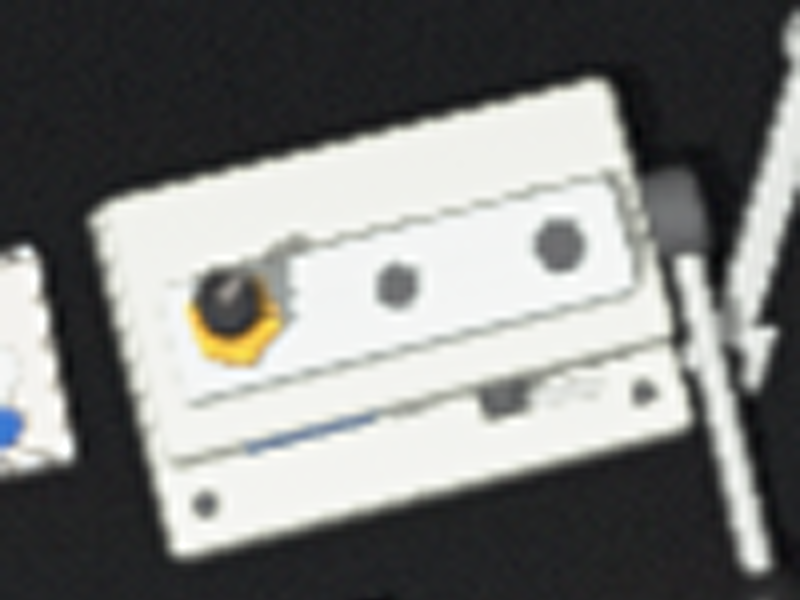

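```bash
cat > fit.py <<'E'
from h import *
def proj(c,P):
    k=env.get_calibration(c);R=Rotation.from_quat(k["rotation"]).as_matrix()
    q=(np.asarray(P)-k["position"])@R;q=q*[1,-1,-1]
    u=q@np.array(k["camera_matrix"]).T;return u[:,:2]/u[:,2:]
W=20;SC=8
C={"scene":(319,155),"top":(295,214)}
def hull(m,c,P,v,off):
    p=(proj(c,P)+off-np.array(C[c])+W+0.5)*SC
    cv2.fillConvexPoly(m,cv2.convexHull(p.round().astype(np.int32)),v)
def ring(x,y,r,z,n=40,a0=0):
    a=a0+np.arange(n)*2*np.pi/n
    return np.c_[x+r*np.cos(a),y+r*np.sin(a),np.full(n,z)]
def render(c,x,y,th,dz,off):
    m=np.zeros((2*W*SC,2*W*SC),np.float32)
    rc=.018/np.cos(np.pi/6)
    zn=.219+dz
    hull(m,c,np.r_[ring(x,y,rc,zn,6,th+np.pi/6),ring(x,y,rc,zn+.016,6,th+np.pi/6)],1,off)
    zk=zn+.016+.016
    hull(m,c,np.r_[ring(x,y,.009,zn+.016),ring(x,y,.009,zk)],0,off)
    hull(m,c,np.r_[ring(x,y,.013,zk),ring(x,y,.013,zk+.026)],0,off)
    m=cv2.GaussianBlur(m,(0,0),0.7*SC)
    return cv2.resize(m,(2*W,2*W),interpolation=cv2.INTER_AREA)
def obs(im,c):
    u,v=C[c];i=im[v-W:v+W,u-W:u+W].astype(float)
    y=np.clip(i[...,0]-i[...,2]-15,0,None)
    return np.clip(y/60,0,1) if c=="scene" else np.clip(y/100,0,1)
E
python3 - <<'E'
from fit import *
from scipy.optimize import minimize
for c in("scene","top"):
    o=obs(np.load(f"pics/{c}.npy"),c)
    def cost(p,th): return ((render(c,.506,-.0115,th,0,p)-o)**2).sum()
    res=[]
    for d in range(0,60,4):
        r=minimize(cost,[0,0],args=(np.radians(d),),method="Nelder-Mead",options=dict(initial_simplex=[[0,0],[1,0],[0,1]],maxiter=60))
        res.append((d,round(r.fun,2),r.x.round(2).tolist()))
    print(c,o.sum().round(1),*res,sep="\n")
E
```

```text
scene
127.0
(0, np.float64(8.35), [1.06, -0.28])
(4, np.float64(8.23), [0.96, -0.34])
(8, np.float64(8.37), [1.04, -0.32])
(12, np.float64(8.66), [1.07, -0.35])
(16, np.float64(9.19), [1.05, -0.3])
(20, np.float64(9.9), [0.92, -0.29])
(24, np.float64(10.2), [1.04, -0.29])
(28, np.float64(11.08), [1.09, -0.25])
(32, np.float64(12.0), [1.06, -0.12])
(36, np.float64(12.67), [1.08, -0.17])
(40, np.float64(11.51), [0.95, -0.1])
(44, np.float64(10.33), [1.05, -0.15])
(48, np.float64(9.49), [1.06, -0.22])
(52, np.float64(8.66), [1.09, -0.24])
(56, np.float64(8.41), [0.92, -0.29])Traceback (most recent call last):
  File "<stdin>", line 8, in <module>
    res = _minimize_neldermead(fun, x0, args, callback, bounds=bounds,
                               **options)
    fsim[k] = func(sim[k])
              ~~~~^^^^^^^^
    fx = function(np.copy(x), *(wrapper_args + args))
  File "<stdin>", line 5, in cost
  File "fit.py", line 20, in render
    hull(m,c,np.r_[ring(x,y,.009,zn+.016),ring(x,y,.009,zk)],0,off)
    ~~~~^^^^^^^^^^^^^^^^^^^^^^^^^^^^^^^^^^^^^^^^^^^^^^^^^^^^^^^^^^^
  File "fit.py", line 9, in hull
    p=(proj(c,P)+off-np.array(C[c])+W+0.5)*SC
       ~~~~^^^^^
  File "fit.py", line 3, in proj
    k=env.get_calibration(c);R=Rotation.from_quat(k["rotation"]).as_matrix()
ValueError: time passes only in moves, steps and waits
```

```bash
sed -i 's/^from station import env/from station import env\nimport functools\nclass _E:pass\ncal=functools.cache(lambda c: env.get_calibration(c))/; s/c=env.get_calibration(cam)/c=cal(cam)/' h.py; sed -i 's/env.get_calibration(c)/cal(c)/' fit.py
python3 - <<'E'
from fit import *
from scipy.optimize import minimize
print(env.get_obs()["time_s"])
for cams in(("top",),("scene","top")):
    O={c:obs(np.load(f"pics/{c}.npy"),c) for c in cams}
    def cost(p,th): return sum(((render(c,.506+p[0]/1e3,-.0115+p[1]/1e3,th,0,[0,0])-O[c])**2).sum() for c in cams)
    print(cams)
    for d in range(0,60,5):
        r=minimize(cost,[0,0],args=(np.radians(d),),method="Nelder-Mead",options=dict(initial_simplex=[[0,0],[3,0],[0,3]],maxiter=60))
        print(d,round(r.fun,2),r.x.round(2).tolist())
# press yaw from base/head bright mask in top image
im=np.load("pics/top.npy").astype(np.uint8)
E
```

```text
1.55
('top',)
0 4.35 [5.86, 0.57]
5 4.66 [5.81, 0.53]
10 5.19 [6.19, 0.5]
15 5.36 [5.76, 0.54]
20 5.52 [5.87, 0.33]
25 5.36 [6.08, 0.46]
30 5.16 [5.65, 0.4]
35 4.68 [5.88, 0.37]
40 4.23 [5.81, 0.12]
45 3.81 [5.89, 0.51]
50 3.73 [6.09, 0.7]
55 3.96 [5.83, 0.4]
('scene', 'top')
0 19.14 [3.61, 1.32]
5 19.94 [3.78, 1.23]
10 20.35 [3.69, 1.17]
15 20.56 [3.75, 1.09]
20 21.25 [3.92, 0.63]
25 21.43 [4.1, 0.87]
30 21.6 [4.02, 0.87]
35 22.35 [4.15, 0.54]
40 20.7 [4.07, 0.81]
45 19.12 [4.23, 0.59]
50 18.64 [4.01, 0.78]
55 18.25 [4.06, 0.63]
```

>>> {"method": "carry_out", "body": {"increments": [{"x":0,"y":0,"z":-40,"spin":0,"claw":0},{"x":0,"y":0,"z":-80,"spin":0,"claw":0},{"x":-30,"y":-29,"z":-110,"spin":0.1,"claw":0},{"x":-60,"y":-57,"z":-129,"spin":0.2,"claw":0},{"x":-90,"y":-86,"z":-129,"spin":0.3,"claw":0},{"x":-120,"y":-115,"z":-129,"spin":0.4,"claw":0},{"x":-150,"y":-144,"z":-129,"spin":0.5,"claw":0},{"x":-180,"y":-173,"z":-129,"spin":0.6,"claw":0},{"x":-210,"y":-201,"z":-129,"spin":0.7,"claw":0},{"x":-240,"y":-230,"z":-129,"spin":0.8,"claw":0},{"x":-270,"y":-259,"z":-129,"spin":0.9,"claw":0},{"x":-300,"y":-288,"z":-129,"spin":1.0,"claw":0},{"x":-330,"y":-316,"z":-129,"spin":1.1,"claw":0},{"x":-360,"y":-345,"z":-129,"spin":1.2,"claw":0},{"x":-390,"y":-374,"z":-129,"spin":1.295,"claw":0},{"x":-420,"y":-403,"z":-129,"spin":1.295,"claw":0},{"x":-450,"y":-431,"z":-129,"spin":1.295,"claw":0},{"x":-483,"y":-463,"z":-129,"spin":1.295,"claw":0},{"x":-483,"y":-463,"z":-129,"spin":1.295,"claw":0},{"x":-483,"y":-463,"z":-129,"spin":1.295,"claw":0}]}}

```text
time_s: 3.22
eef_pos: [0.5104, -0.0136, 0.3298]
eef_rot: [0.732, 0.681, -0.0, -0.0]
contact_force: [-0.9, 0.2, -0.6]
opening: 0.085
```

```bash
python3 - <<'E'
from h import *
out=[]
for c,(u,v) in(("scene",(319,135)),("top",(295,205))):
    im=env.grab_frame(c);w=40
    out.append(cv2.resize(im[v-w:v+w,u-w:u+w],(400,400),interpolation=cv2.INTER_CUBIC))
    for n in("knob_mid","nut_mid"):
        o=env.spot_point(n,c);print(n,c,[(round(a["conf"],2),px(a).round(1).tolist()) for a in o[:2]])
cv2.imwrite("pics/c3.png",np.hstack(out)[:,:,::-1])
E
```

```text
knob_mid scene [(0.68, [317.6, 145.8]), (0.16, [292.9, 278.7])]
nut_mid scene [(0.4, [317.1, 157.4])]
knob_mid top []
nut_mid top []
```

View pics/c3.png

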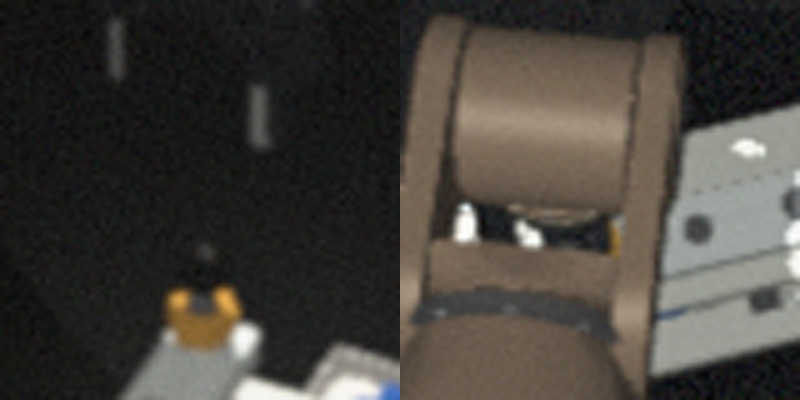

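The picture shows the fingers straddling the knob in the scene view (pads at crop (117,50) and (260,118), nut at (203,320)). There is ample clearance, so I'll descend.

>>> {"method": "carry_out", "body": {"increments": [{"x":2,"y":-1,"z":25,"spin":0,"claw":0},{"x":2,"y":-1,"z":50,"spin":0,"claw":0},{"x":2,"y":-1,"z":75,"spin":0,"claw":0},{"x":2,"y":-1,"z":95,"spin":0,"claw":0},{"x":2,"y":-1,"z":105,"spin":0,"claw":0},{"x":2,"y":-1,"z":110,"spin":0,"claw":0},{"x":2,"y":-1,"z":114,"spin":0,"claw":0},{"x":2,"y":-1,"z":117,"spin":0,"claw":0},{"x":2,"y":-1,"z":117,"spin":0,"claw":0}]}}

```text
time_s: 4.27
eef_pos: [0.5087, -0.0086, 0.2137]
eef_rot: [0.731, 0.682, 0.0, 0.0]
contact_force: [1.0, 0.4, 0.6]
opening: 0.0855
```

```bash
python3 - <<'E'
from h import *
out=[]
for c,(u,v) in(("scene",(319,145)),):
    im=env.grab_frame(c);w=30
    out.append(cv2.resize(im[v-w:v+w,u-w:u+w],(480,480),interpolation=cv2.INTER_CUBIC))
o=env.get_obs();print(o["eef_pos"],o["contact_force"],o["torque"])
cv2.imwrite("pics/c4.png",cv2.convertScaleAbs(np.hstack(out)[:,:,::-1],alpha=1.8))
E
```

```text
[ 0.50871096 -0.0086381   0.21397625] [0.32409468 0.31117872 0.36640315] [-0.06403059 -0.00513842 -0.03114031]
```

View pics/c4.png

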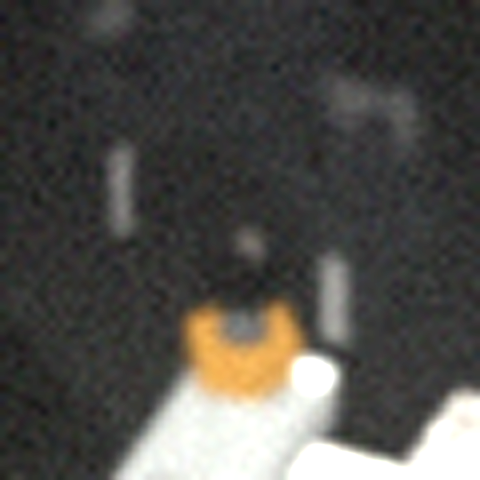

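```bash
python3 - <<'E'
from fit import *
def q(P): return ((proj("scene",[P])[0]-[319,145]+30+.5)*8).round(0)
t=np.array([.5087,-.0086,.214]);a=np.radians(-4.1);y=np.array([np.cos(a),np.sin(a),0]);x=np.array([-y[1],y[0],0])
for s in(-1,1):
  for e in(-.011,.011):
    for h in(0,.013,.032): print(s,e,h,q(t+s*.0425*y+e*x+[0,0,h]))
for n in([.506,-.0115],[.509,-.011]):print(n,"nut",q([*n,.227]),"knob",q([*n,.264]))
E
```

```text
-1 -0.011 0 [136. 338.]
-1 -0.011 0.013 [135. 310.]
-1 -0.011 0.032 [133. 269.]
-1 0.011 0 [174. 307.]
-1 0.011 0.013 [174. 280.]
-1 0.011 0.032 [173. 239.]
1 -0.011 0 [320. 434.]
1 -0.011 0.013 [320. 406.]
1 -0.011 0.032 [321. 365.]
1 0.011 0 [358. 402.]
1 0.011 0.013 [358. 374.]
1 0.011 0.032 [359. 333.]
[0.506, -0.0115] nut [235. 343.] knob [234. 262.]
[0.509, -0.011] nut [242. 346.] knob [242. 265.]
```

>>> {"method": "carry_out", "body": {"increments": [{"x":-2,"y":0,"z":2,"spin":0,"claw":0.3},{"x":-2,"y":0,"z":3,"spin":0,"claw":0.45},{"x":-2,"y":0,"z":3,"spin":0,"claw":0.5},{"x":-2,"y":0,"z":3,"spin":0,"claw":0.5},{"x":-2,"y":0,"z":3,"spin":0,"claw":0.5},{"x":-2,"y":0,"z":3,"spin":0,"claw":0.5}]}}

```text
time_s: 4.82
eef_pos: [0.5084, -0.0107, 0.2105]
eef_rot: [0.731, 0.682, 0.0, 0.0]
contact_force: [0.4, 0.6, 0.2]
opening: 0.0426
```

Free at 42.6 mm. Next I'll close on the nut.

>>> {"method": "carry_out", "body": {"increments": [{"x":0,"y":0,"z":0,"spin":0,"claw":0.54},{"x":0,"y":0,"z":0,"spin":0,"claw":0.56},{"x":0,"y":0,"z":0,"spin":0,"claw":0.56}]}}

```text
time_s: 5.07
eef_pos: [0.5083, -0.0107, 0.2104]
eef_rot: [0.731, 0.682, 0.0, -0.0]
contact_force: [-0.6, -0.0, -0.2]
opening: 0.0373
```

```bash
python3 -c "
from h import *
o=env.get_obs();print(o['opening'],o['eef_pos'],o['contact_force'],o['torque'])"
```

```text
0.03729305436858133 [ 0.50831981 -0.01069416  0.21040055] [-0.63630679 -0.02068409 -0.16191587] [ 0.00440612 -0.00891022 -0.0244493 ]
```

>>> {"method": "carry_out", "body": {"increments": [{"x":0,"y":0,"z":0,"spin":0,"claw":0.6},{"x":0,"y":0,"z":0,"spin":0,"claw":0.8},{"x":0,"y":0,"z":0,"spin":0,"claw":1},{"x":0,"y":0,"z":0,"spin":0,"claw":1},{"x":0,"y":0,"z":0,"spin":0,"claw":1},{"x":0,"y":0,"z":0,"spin":0,"claw":1}]}}

```text
time_s: 5.57
eef_pos: [0.5102, -0.0109, 0.2109]
eef_rot: [0.731, 0.682, 0.002, 0.002]
contact_force: [10.2, 0.0, 0.2]
opening: 0.0244
```

```bash
python3 -c "
from h import *
o=env.get_obs();print(o['opening'],o['eef_pos'],o['contact_force'],o['torque'],o['joint_pos'])"
```

```text
0.024419699447200047 [ 0.51023743 -0.01086018  0.21093884] [10.19140732  0.02039267  0.18459405] [-0.00373743 -1.17790314 -0.00201098] [-1.51003269e-01  3.15913661e-01  1.82596843e+00  4.95267185e-04
  9.95248272e-01 -8.21917806e-02]
```

View picture.

```bash
python3 - <<'E'
from h import *
im=env.grab_frame("scene");w=30;u,v=319,145
a=cv2.resize(im[v-w:v+w,u-w:u+w],(480,480),interpolation=cv2.INTER_CUBIC)
cv2.imwrite("pics/c5.png",cv2.convertScaleAbs(a[:,:,::-1],alpha=1.8))
E
```

```text
(no output)
```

View pics/c5.png

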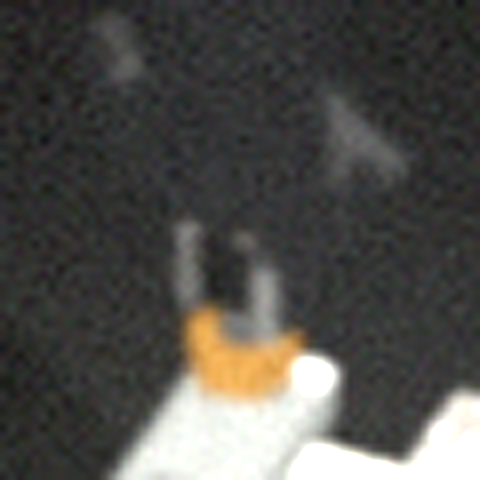

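The pads (grey strips ending at about (188,305) and (265,335)) have closed on the knob, and the nut below is uncovered. The pads really sit about 30 mm higher than I assumed from the TCP reading. I'll open, centre by +2 mm and go down carefully while watching the force.

>>> {"method": "carry_out", "body": {"increments": [{"x":0,"y":0,"z":0,"spin":0,"claw":0.4},{"x":0,"y":2,"z":0,"spin":0,"claw":0.4},{"x":0,"y":2,"z":0,"spin":0,"claw":0.4},{"x":0,"y":2,"z":1,"spin":0,"claw":0.4},{"x":0,"y":2,"z":2,"spin":0,"claw":0.4},{"x":0,"y":2,"z":3,"spin":0,"claw":0.4},{"x":0,"y":2,"z":4,"spin":0,"claw":0.4},{"x":0,"y":2,"z":4,"spin":0,"claw":0.4}]}}

```text
time_s: 6.28
eef_pos: [0.5102, -0.0108, 0.2062]
eef_rot: [0.731, 0.682, -0.0, -0.0]
contact_force: [0.1, 0.9, -0.4]
opening: 0.0514
```

```bash
python3 - <<'E'
from h import *
o=env.get_obs();print(o['opening'],o['eef_pos'],o['contact_force'],o['torque'],o['joint_pos'])
q=o['joint_pos']
im=env.grab_frame("scene")
w=40;u,v=319,135
a=cv2.resize(im[v-w:v+w,u-w:u+w],(560,560),interpolation=cv2.INTER_CUBIC)
cv2.imwrite("pics/c6.png",cv2.convertScaleAbs(a[:,:,::-1],alpha=3))
E
```

```text
0.05144321224271897 [ 0.51019333 -0.01083124  0.20616151] [ 0.07343351  0.89852822 -0.36654594] [-0.0555554  -0.0132003   0.00534415] [-1.50777217e-01  3.23276580e-01  1.82924715e+00  1.09276834e-04
  9.89399747e-01 -8.18187593e-02]
```

View pics/c6.png

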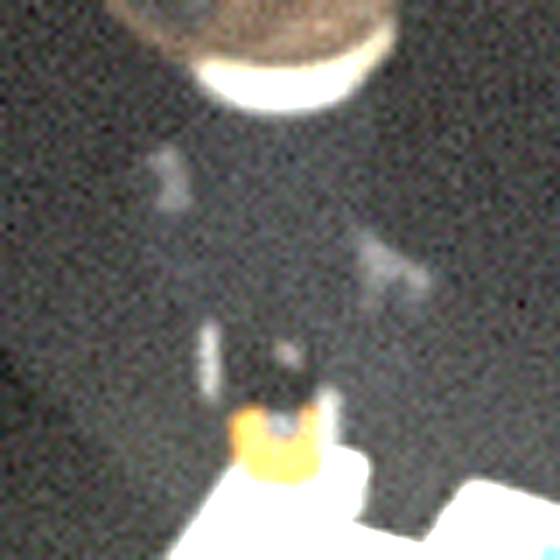

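The pads now hang at crop (208,360) and (330,415), still above the nut at (280,445). I'll keep going down in small steps.

>>> {"method": "carry_out", "body": {"increments": [{"x":0,"y":0,"z":1,"spin":0,"claw":0.4},{"x":0,"y":0,"z":2,"spin":0,"claw":0.4},{"x":0,"y":0,"z":3,"spin":0,"claw":0.4},{"x":0,"y":0,"z":4,"spin":0,"claw":0.4},{"x":0,"y":0,"z":5,"spin":0,"claw":0.4},{"x":0,"y":0,"z":6,"spin":0,"claw":0.4},{"x":0,"y":0,"z":6,"spin":0,"claw":0.4}]}}

```text
time_s: 6.92
eef_pos: [0.5102, -0.0108, 0.2002]
eef_rot: [0.731, 0.682, -0.0, -0.0]
contact_force: [0.2, 0.1, -0.1]
opening: 0.0514
```

>>> {"method": "carry_out", "body": {"increments": [{"x":0,"y":0,"z":1,"spin":0,"claw":0.4},{"x":0,"y":0,"z":2,"spin":0,"claw":0.4},{"x":0,"y":0,"z":3,"spin":0,"claw":0.4},{"x":0,"y":0,"z":4,"spin":0,"claw":0.4},{"x":0,"y":0,"z":5,"spin":0,"claw":0.4},{"x":0,"y":0,"z":6,"spin":0,"claw":0.4},{"x":0,"y":0,"z":6,"spin":0,"claw":0.4}]}}

```text
time_s: 7.5
eef_pos: [0.5102, -0.0108, 0.1942]
eef_rot: [0.731, 0.682, -0.0, -0.0]
contact_force: [-0.2, 0.6, -0.1]
opening: 0.0512
```

```bash
python3 - <<'E'
from h import *
o=env.get_obs();print(o['opening'],o['eef_pos'],o['contact_force'],o['torque'])
im=np.mean([env.grab_frame("scene").astype(float) for _ in range(3)],0)
w=30;u,v=319,150
a=cv2.resize(im[v-w:v+w,u-w:u+w],(600,600),interpolation=cv2.INTER_CUBIC)
a=255*(np.clip(a,0,255)/255)**.6
cv2.imwrite("pics/c7.png",a[:,:,::-1])
E
```

```text
0.05123332060034721 [ 0.51024683 -0.01083435  0.19420239] [-0.24561075  0.63804842 -0.11391951] [-0.01792639  0.0148257  -0.00226739][ WARN:0@4.721] global loadsave.cpp:1063 imwrite_ Unsupported depth image for selected encoder is fallbacked to CV_8U.
```

View pics/c7.png

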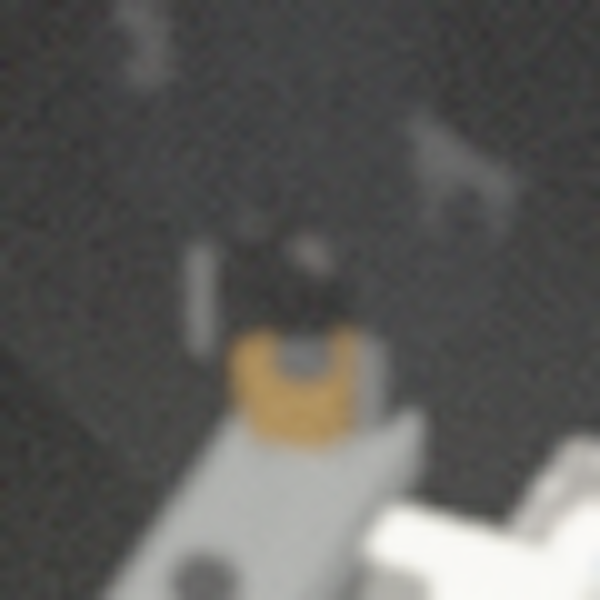

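The pads are at crop (200,240–355) and (372,335–425). Their lower ends are only at mid-nut height, so I need about 9 mm more.

>>> {"method": "carry_out", "body": {"increments": [{"x":0,"y":0,"z":1,"spin":0,"claw":0.4},{"x":0,"y":0,"z":2,"spin":0,"claw":0.4},{"x":0,"y":0,"z":3,"spin":0,"claw":0.4},{"x":0,"y":0,"z":4,"spin":0,"claw":0.4},{"x":0,"y":0,"z":5,"spin":0,"claw":0.4},{"x":0,"y":0,"z":6,"spin":0,"claw":0.4},{"x":0,"y":0,"z":7,"spin":0,"claw":0.4},{"x":0,"y":0,"z":8,"spin":0,"claw":0.4},{"x":0,"y":0,"z":9,"spin":0,"claw":0.4},{"x":0,"y":0,"z":9,"spin":0,"claw":0.4}]}}

```text
time_s: 8.48
eef_pos: [0.5103, -0.0108, 0.1852]
eef_rot: [0.731, 0.682, -0.0, -0.0]
contact_force: [-0.2, 0.4, 0.2]
opening: 0.0512
```

>>> {"method": "carry_out", "body": {"increments": [{"x":0,"y":0,"z":0,"spin":0,"claw":0.5},{"x":0,"y":0,"z":0,"spin":0,"claw":0.52},{"x":0,"y":0,"z":0,"spin":0,"claw":0.54},{"x":0,"y":0,"z":0,"spin":0,"claw":0.54}]}}

```text
time_s: 8.82
eef_pos: [0.5103, -0.0109, 0.1854]
eef_rot: [0.731, 0.682, 0.0, 0.0]
contact_force: [-0.2, 0.1, -0.1]
opening: 0.0391
```

```bash
cat > o.py <<'E'
from h import *
np.set_printoptions(precision=4,suppress=True)
o=env.get_obs()
r=Rotation.from_quat(o['eef_rot']).as_matrix()
print(o['time_s'],o['opening'],o['eef_pos'],o['contact_force'],o['torque'],o['joint_pos'],"jaw yaw",np.degrees(np.arctan2(r[1,1],r[0,1])).round(2),"tilt",r[:2,2])
E
python3 o.py
```

```text
8.8167 0.03914342678830602 [ 0.5103 -0.0109  0.1854] [-0.1732  0.129  -0.0806] [-0.0442 -0.0027  0.0133] [-0.1508  0.3481  1.8553  0.0001  0.938  -0.0818] jaw yaw -3.96 tilt [0.0002 0.0001]
```

>>> {"method": "carry_out", "body": {"increments": [{"x":0,"y":0,"z":0,"spin":0,"claw":0.56},{"x":0,"y":0,"z":0,"spin":0,"claw":0.56}]}}

```text
time_s: 8.98
eef_pos: [0.5103, -0.0108, 0.1855]
eef_rot: [0.731, 0.682, 0.0, 0.0]
contact_force: [-0.7, 0.4, 2.5]
opening: 0.0375
```

```bash
python3 o.py
```

```text
8.9833 0.03745142514996796 [ 0.5103 -0.0108  0.1855] [-0.6639  0.3676  2.4908] [-0.0077  0.1029 -0.0929] [-0.1507  0.3479  1.8553  0.0001  0.9382 -0.0816] jaw yaw -3.96 tilt [0.0003 0.0001]
```

>>> {"method": "carry_out", "body": {"increments": [{"x":0,"y":0,"z":0,"spin":0.03,"claw":0.57},{"x":0,"y":0,"z":0,"spin":0.03,"claw":0.6},{"x":0,"y":0,"z":0,"spin":0.03,"claw":0.7},{"x":0,"y":0,"z":0,"spin":0.03,"claw":0.7}]}}

```text
time_s: 9.32
eef_pos: [0.5104, -0.0109, 0.1859]
eef_rot: [0.741, 0.671, 0.0, 0.0]
contact_force: [-2.5, -0.5, 6.5]
opening: 0.0356
```

```bash
python3 o.py
```

```text
9.3167 0.03558403374421339 [ 0.5104 -0.0109  0.1859] [-2.4652 -0.5239  6.499 ] [-0.1348  0.3173 -0.2173] [-0.1509  0.3475  1.855  -0.      0.9386 -0.0516] jaw yaw -5.69 tilt [ 0.0006 -0.0001]
```

>>> {"method": "carry_out", "body": {"increments": [{"x":0,"y":0,"z":0,"spin":0,"claw":1},{"x":0,"y":0,"z":0,"spin":0,"claw":1},{"x":0,"y":0,"z":0,"spin":0,"claw":1},{"x":0,"y":0,"z":0,"spin":-0.1,"claw":1},{"x":0,"y":0,"z":0,"spin":-0.15,"claw":1},{"x":0,"y":0,"z":0,"spin":-0.2,"claw":1}]}}

```text
time_s: 9.82
eef_pos: [0.5102, -0.0109, 0.1859]
eef_rot: [0.67, 0.743, 0.0, 0.0]
contact_force: [-2.0, -1.4, 6.8]
opening: 0.0357
```

```bash
python3 o.py
```

```text
9.8167 0.03566426611737039 [ 0.5102 -0.0109  0.1859] [-1.9891 -1.3718  6.7844] [-0.1252  0.5553 -0.3185] [-0.151   0.3473  1.8551  0.0001  0.9389 -0.2542] jaw yaw 5.91 tilt [0.0003 0.    ]
```

>>> {"method": "carry_out", "body": {"increments": [{"x":0,"y":0,"z":-0.2,"spin":-0.1,"claw":1},{"x":0,"y":0,"z":-0.4,"spin":-0.2,"claw":1},{"x":0,"y":0,"z":-0.6,"spin":-0.3,"claw":1},{"x":0,"y":0,"z":-0.8,"spin":-0.4,"claw":1},{"x":0,"y":0,"z":-1,"spin":-0.5,"claw":1},{"x":0,"y":0,"z":-1.1,"spin":-0.6,"claw":1},{"x":0,"y":0,"z":-1.2,"spin":-0.7,"claw":1}]}}

```text
time_s: 10.4
eef_pos: [0.5097, -0.0111, 0.1866]
eef_rot: [0.373, 0.928, -0.0, -0.001]
contact_force: [-5.0, -3.0, 3.3]
opening: 0.0357
```

```bash
python3 o.py
```

```text
10.4 0.035734922766129586 [ 0.5097 -0.0111  0.1866] [-5.0395 -2.9835  3.3456] [-0.5951  0.6737 -0.1786] [-0.1511  0.3464  1.8544 -0.0007  0.942  -0.9566] jaw yaw 46.17 tilt [-0.0013 -0.0004]
```

>>> {"method": "carry_out", "body": {"increments": [{"x":0,"y":0,"z":0,"spin":0,"claw":0.4},{"x":0,"y":0,"z":0,"spin":0,"claw":0.4},{"x":0,"y":0,"z":0,"spin":0,"claw":0.4},{"x":0,"y":0,"z":-5,"spin":0,"claw":0.4},{"x":0,"y":0,"z":-15,"spin":0,"claw":0.4},{"x":0,"y":0,"z":-24,"spin":-0.12,"claw":0.4},{"x":0,"y":0,"z":-24,"spin":-0.24,"claw":0.4},{"x":0,"y":0,"z":-24,"spin":-0.36,"claw":0.4},{"x":0,"y":0,"z":-24,"spin":-0.48,"claw":0.4},{"x":0,"y":0,"z":-24,"spin":-0.6,"claw":0.4},{"x":0,"y":0,"z":-24,"spin":-0.72,"claw":0.4},{"x":0,"y":0,"z":-24,"spin":-0.84,"claw":0.4},{"x":0,"y":0,"z":-24,"spin":-0.96,"claw":0.4},{"x":0,"y":0,"z":-24,"spin":-1.08,"claw":0.4},{"x":0,"y":0,"z":-24,"spin":-1.2,"claw":0.4},{"x":0,"y":0,"z":-24,"spin":-1.3,"claw":0.4},{"x":0,"y":0,"z":-24,"spin":-1.4,"claw":0.4},{"x":0,"y":0,"z":-24,"spin":-1.4,"claw":0.4}]}}

```text
time_s: 11.9
eef_pos: [0.5106, -0.0108, 0.2115]
eef_rot: [-0.312, 0.95, -0.0, 0.0]
contact_force: [0.1, -0.3, 0.3]
opening: 0.0513
```

```bash
python3 o.py
```

```text
11.9 0.051290245271864356 [ 0.5106 -0.0108  0.2115] [ 0.0932 -0.3086  0.3127] [-0.0145 -0.0125  0.0348] [-0.1506  0.3171  1.8223  0.0002  1.0012 -2.3554] jaw yaw 126.32 tilt [ 0.0011 -0.    ]
```

>>> {"method": "carry_out", "body": {"increments": [{"x":0,"y":0,"z":0,"spin":0,"claw":0.6},{"x":0,"y":0,"z":0,"spin":0,"claw":0.68},{"x":0,"y":0,"z":0,"spin":0,"claw":0.72},{"x":0,"y":0,"z":0,"spin":0,"claw":0.72},{"x":0,"y":0,"z":0,"spin":0,"claw":0.72},{"x":0,"y":0,"z":0,"spin":0,"claw":0.72}]}}

```text
time_s: 12.4
eef_pos: [0.5108, -0.0112, 0.2111]
eef_rot: [-0.309, 0.951, -0.0, 0.001]
contact_force: [1.2, -3.4, 6.2]
opening: 0.025
```

```bash
python3 o.py
```

```text
12.4 0.024992689438340196 [ 0.5108 -0.0112  0.2111] [ 1.193  -3.4222  6.248 ] [-0.5228 -0.0626 -0.0835] [-0.1511  0.3178  1.8225 -0.0003  0.9999 -2.3508] jaw yaw 126.04 tilt [ 0.0014 -0.0005]
```

>>> {"method": "carry_out", "body": {"increments": [{"x":0,"y":-0.6,"z":0.1,"spin":0.1,"claw":0.72},{"x":0,"y":-0.6,"z":0.2,"spin":0.2,"claw":0.72},{"x":0,"y":-0.6,"z":0.4,"spin":0.3,"claw":0.72},{"x":0,"y":-0.6,"z":0.5,"spin":0.4,"claw":0.72},{"x":0,"y":-0.6,"z":0.6,"spin":0.5,"claw":0.72},{"x":0,"y":-0.6,"z":0.8,"spin":0.6,"claw":0.72}]}}

```text
time_s: 12.9
eef_pos: [0.511, -0.0116, 0.2103]
eef_rot: [-0.012, 1.0, -0.0, 0.001]
contact_force: [0.3, -3.9, 8.4]
opening: 0.025
```

```bash
python3 o.py
```

```text
12.9 0.0249571598158634 [ 0.511  -0.0116  0.2103] [ 0.2518 -3.9474  8.411 ] [-0.4954  0.0223  0.0585] [-0.1518  0.3191  1.8229 -0.0004  0.9985 -1.747 ] jaw yaw 91.41 tilt [ 0.0011 -0.0005]
```

>>> {"method": "carry_out", "body": {"increments": [{"x":0,"y":0,"z":0.1,"spin":0.05,"claw":0.72},{"x":0,"y":0,"z":0.2,"spin":0.1,"claw":0.72},{"x":0,"y":0,"z":0.25,"spin":0.15,"claw":0.72},{"x":0,"y":0,"z":0.3,"spin":0.2,"claw":0.72}]}}

```text
time_s: 13.23
eef_pos: [0.511, -0.0117, 0.2101]
eef_rot: [0.086, 0.996, -0.0, 0.001]
contact_force: [-0.4, -5.0, 7.1]
opening: 0.0251
```

```bash
python3 o.py
```

```text
13.2333 0.02514176144956585 [ 0.511  -0.0117  0.2101] [-0.3787 -4.9709  7.1231] [-0.5949  0.0409  0.1303] [-0.1519  0.3193  1.8232 -0.0006  0.9977 -1.5494] jaw yaw 80.09 tilt [ 0.0012 -0.0007]
```

>>> {"method": "carry_out", "body": {"increments": [{"x":0,"y":0.4,"z":0,"spin":0.02,"claw":0.72},{"x":0,"y":0.4,"z":0,"spin":0.05,"claw":0.72}]}}

```text
time_s: 13.4
eef_pos: [0.511, -0.0116, 0.2101]
eef_rot: [0.11, 0.994, -0.001, 0.001]
contact_force: [-0.4, -6.5, 5.8]
opening: 0.025
```

```bash
python3 o.py
```

```text
13.4 0.02495071866425802 [ 0.511  -0.0116  0.2101] [-0.3808 -6.4652  5.764 ] [-1.0588  0.1231  0.0623] [-0.1514  0.3194  1.8231 -0.0014  0.9978 -1.5   ] jaw yaw 77.31 tilt [ 0.001  -0.0013]
```

>>> {"method": "carry_out", "body": {"increments": [{"x":0,"y":-1.2,"z":0,"spin":0.03,"claw":0.72},{"x":0,"y":-1.2,"z":0,"spin":0.06,"claw":0.72},{"x":0,"y":-1.2,"z":0.1,"spin":0.1,"claw":0.72}]}}

```text
time_s: 13.65
eef_pos: [0.5109, -0.0119, 0.2099]
eef_rot: [0.16, 0.987, 0.0, 0.001]
contact_force: [1.1, 0.1, 6.6]
opening: 0.0247
```

```bash
python3 o.py
```

```text
13.65 0.024700789940889676 [ 0.5109 -0.0119  0.2099] [1.1054 0.1042 6.6065] [ 0.0276 -0.1674  0.1011] [-0.153   0.3194  1.8238  0.0007  0.9971 -1.4022] jaw yaw 71.55 tilt [0.0014 0.0004]
```

>>> {"method": "carry_out", "body": {"increments": [{"x":0,"y":0,"z":0,"spin":0.03,"claw":0.72},{"x":0,"y":0,"z":0.1,"spin":0.07,"claw":0.72}]}}

```text
time_s: 13.82
eef_pos: [0.5109, -0.012, 0.2098]
eef_rot: [0.195, 0.981, 0.0, 0.001]
contact_force: [1.1, -0.7, 6.3]
opening: 0.0249
```

```bash
python3 o.py; python3 -c "
from h import *
for i in range(4): env.grab_frame('top'); o=env.get_obs(); print(o['time_s'],o['torque'],o['contact_force'])"
```

```text
13.8167 0.02486759785172726 [ 0.5109 -0.012   0.2098] [ 1.0699 -0.6904  6.3055] [ 0.0049 -0.1967  0.1065] [-0.153   0.3195  1.8239  0.0005  0.9968 -1.3321] jaw yaw 67.54 tilt [0.0014 0.0002]
13.8667 [-0.00955016 -0.17304013  0.03943758] [1.46500786 0.17976429 5.58445887]
13.9167 [-0.00423561 -0.2578152  -0.04946094] [ 0.81818832 -0.95473898  5.65603772]
13.9667 [ 0.02085069 -0.20031835 -0.09481623] [ 1.41422559 -0.7759872   5.90061432]
14.0167 [ 0.05981174 -0.14530139 -0.12216167] [ 0.88385064 -0.19197063  6.15826885]
```

>>> {"method": "carry_out", "body": {"increments": [{"x":0,"y":0,"z":0.1,"spin":0.05,"claw":0.72},{"x":0,"y":0,"z":0.2,"spin":0.1,"claw":0.72},{"x":0,"y":0,"z":0.2,"spin":0.15,"claw":0.72}]}}

```text
time_s: 14.27
eef_pos: [0.5109, -0.012, 0.2097]
eef_rot: [0.268, 0.963, 0.0, 0.001]
contact_force: [-0.3, -1.0, 6.4]
opening: 0.025
```

```bash
python3 o.py; python3 -c "
from h import *
for i in range(4): env.grab_frame('top'); o=env.get_obs(); print(o['time_s'],o['torque'],o['contact_force'],o['joint_pos'][5])"
```

```text
14.2667 0.024967722031306094 [ 0.5109 -0.012   0.2097] [-0.2597 -0.9832  6.4396] [-0.1012 -0.1766  0.0862] [-0.153   0.3196  1.8242  0.0003  0.9964 -1.181 ] jaw yaw 58.89 tilt [0.0014 0.0001]
14.3167 [-0.12876685 -0.15641385 -0.01365574] [ 0.56130766 -0.77204597  5.64843422] -1.177218112144853
14.3667 [-0.11903354 -0.14378759 -0.1224615 ] [ 0.15828214 -0.77517055  6.72589487] -1.1812581812937073
14.4167 [-0.12660945 -0.17255297 -0.09200454] [ 0.40727338 -1.29137216  6.12300373] -1.1827404643691735
14.4667 [-0.100627   -0.13306483 -0.07724255] [ 0.95904636 -1.29596649  6.75281754] -1.183103311831204
```

>>> {"method": "carry_out", "body": {"increments": [{"x":0,"y":0,"z":0.1,"spin":0.05,"claw":0.72},{"x":0,"y":0,"z":0.2,"spin":0.1,"claw":0.72},{"x":0,"y":0,"z":0.2,"spin":0.15,"claw":0.72}]}}

```text
time_s: 14.72
eef_pos: [0.5108, -0.0121, 0.2094]
eef_rot: [0.34, 0.941, 0.0, 0.001]
contact_force: [0.6, -2.1, 5.7]
opening: 0.025
```

```bash
python3 o.py
```

```text
14.7167 0.02504691501254346 [ 0.5108 -0.0121  0.2094] [ 0.5692 -2.1332  5.7347] [-0.2261 -0.1134  0.1001] [-0.1532  0.3198  1.8245  0.0002  0.996  -1.031 ] jaw yaw 50.29 tilt [ 0.0013 -0.    ]
```

>>> {"method": "carry_out", "body": {"increments": [{"x":0,"y":0,"z":0,"spin":0,"claw":0.72},{"x":0,"y":0,"z":0,"spin":0,"claw":0.72}]}}

```text
time_s: 14.88
eef_pos: [0.5109, -0.0121, 0.2094]
eef_rot: [0.339, 0.941, 0.0, 0.001]
contact_force: [1.4, -1.9, 6.3]
opening: 0.0252
```

```bash
python3 o.py
```

```text
14.8833 0.025182510385840476 [ 0.5109 -0.0121  0.2094] [ 1.3965 -1.91    6.2873] [-0.1882 -0.1042 -0.119 ] [-0.1532  0.3199  1.8244  0.0003  0.996  -1.0329] jaw yaw 50.4 tilt [0.0013 0.    ]
```

>>> {"method": "carry_out", "body": {"increments": [{"x":0,"y":0,"z":0,"spin":0,"claw":0.8},{"x":0,"y":0,"z":0,"spin":0,"claw":0.8},{"x":0,"y":0,"z":0,"spin":0,"claw":0.8}]}}

```text
time_s: 15.13
eef_pos: [0.5109, -0.0121, 0.2095]
eef_rot: [0.339, 0.941, 0.0, 0.001]
contact_force: [-0.5, -0.8, 6.4]
opening: 0.0248
```

```bash
python3 o.py
```

```text
15.1333 0.02481205927210238 [ 0.5109 -0.0121  0.2095] [-0.5422 -0.8354  6.4172] [-0.1868 -0.1959 -0.1129] [-0.1532  0.3198  1.8244  0.0003  0.996  -1.0332] jaw yaw 50.41 tilt [0.0014 0.    ]
```

>>> {"method": "carry_out", "body": {"increments": [{"x":0,"y":0,"z":0,"spin":0.05,"claw":0.8},{"x":0,"y":0,"z":0.1,"spin":0.1,"claw":0.8}]}}

```text
time_s: 15.3
eef_pos: [0.5108, -0.0122, 0.2093]
eef_rot: [0.386, 0.922, 0.0, 0.001]
contact_force: [-0.2, -2.5, 7.4]
opening: 0.0249
```

```bash
python3 o.py
```

```text
15.3 0.02490210326194858 [ 0.5108 -0.0122  0.2093] [-0.1935 -2.4774  7.3792] [-0.2438 -0.0395  0.0706] [-0.1532  0.3199  1.8246  0.0001  0.9958 -0.9313] jaw yaw 44.58 tilt [ 0.0012 -0.0001]
```

>>> {"method": "carry_out", "body": {"increments": [{"x":0,"y":0,"z":0,"spin":0,"claw":0.8},{"x":0,"y":0,"z":0,"spin":0,"claw":0.8}]}}

```text
time_s: 15.47
eef_pos: [0.5108, -0.0121, 0.2094]
eef_rot: [0.385, 0.923, 0.0, 0.001]
contact_force: [0.9, -2.4, 6.6]
opening: 0.0246
```

```bash
python3 o.py
```

```text
15.4667 0.024626547404939192 [ 0.5108 -0.0121  0.2094] [ 0.8643 -2.3932  6.5995] [-0.2269 -0.0234 -0.1466] [-0.1532  0.3199  1.8246  0.0002  0.9958 -0.9329] jaw yaw 44.67 tilt [ 0.0013 -0.    ]
```

>>> {"method": "carry_out", "body": {"increments": [{"x":0,"y":-0.3,"z":0.1,"spin":0.05,"claw":0.8},{"x":0,"y":-0.3,"z":0.2,"spin":0.1,"claw":0.8},{"x":0,"y":-0.3,"z":0.2,"spin":0.15,"claw":0.8}]}}

```text
time_s: 15.72
eef_pos: [0.5107, -0.0123, 0.2091]
eef_rot: [0.454, 0.891, 0.0, 0.001]
contact_force: [0.8, -1.4, 5.8]
opening: 0.0247
```

```bash
python3 o.py
```

```text
15.7167 0.02474384434553799 [ 0.5107 -0.0123  0.2091] [ 0.752  -1.4447  5.8162] [-0.1492 -0.2105  0.1053] [-0.1536  0.3199  1.8253  0.0004  0.995  -0.7815] jaw yaw 35.97 tilt [0.0015 0.0001]
```

>>> {"method": "carry_out", "body": {"increments": [{"x":0,"y":0,"z":0,"spin":0,"claw":0.8},{"x":0,"y":0,"z":0,"spin":0,"claw":0.8}]}}

```text
time_s: 15.88
eef_pos: [0.5107, -0.0123, 0.2091]
eef_rot: [0.453, 0.891, 0.0, 0.001]
contact_force: [0.4, -0.2, 6.0]
opening: 0.0249
```

```bash
python3 o.py
```

```text
15.8833 0.024880641151663337 [ 0.5107 -0.0123  0.2091] [ 0.3835 -0.2011  6.0022] [-0.1194 -0.1919 -0.1277] [-0.1536  0.3199  1.8252  0.0004  0.995  -0.7834] jaw yaw 36.07 tilt [0.0015 0.0001]
```

1.57 rad so far and still free. I'll continue.

>>> {"method": "carry_out", "body": {"increments": [{"x":0,"y":0,"z":0.1,"spin":0.05,"claw":0.8},{"x":0,"y":0,"z":0.2,"spin":0.1,"claw":0.8},{"x":0,"y":0,"z":0.2,"spin":0.15,"claw":0.8}]}}

```text
time_s: 16.13
eef_pos: [0.5107, -0.0123, 0.209]
eef_rot: [0.52, 0.854, 0.0, 0.001]
contact_force: [0.7, -1.2, 5.1]
opening: 0.0246
```

```bash
python3 o.py
```

```text
16.1333 0.02461122035269841 [ 0.5107 -0.0123  0.209 ] [ 0.7436 -1.1701  5.0954] [-0.196  -0.1762  0.0788] [-0.1536  0.3201  1.8255  0.0002  0.9946 -0.6315] jaw yaw 27.37 tilt [ 0.0014 -0.    ]
```

>>> {"method": "carry_out", "body": {"increments": [{"x":0,"y":0,"z":0,"spin":0,"claw":0.8},{"x":0,"y":0,"z":0,"spin":0,"claw":0.8}]}}

```text
time_s: 16.3
eef_pos: [0.5107, -0.0123, 0.209]
eef_rot: [0.519, 0.855, 0.0, 0.001]
contact_force: [-0.0, -1.9, 6.3]
opening: 0.0249
```

```bash
python3 o.py
```

```text
16.3 0.024895321047425197 [ 0.5107 -0.0123  0.209 ] [-0.0024 -1.8884  6.3045] [-0.1628 -0.0894 -0.0993] [-0.1536  0.3201  1.8255  0.0003  0.9946 -0.6334] jaw yaw 27.48 tilt [0.0014 0.0001]
```

>>> {"method": "carry_out", "body": {"increments": [{"x":0,"y":0,"z":0.1,"spin":0.05,"claw":0.8},{"x":0,"y":0,"z":0.2,"spin":0.1,"claw":0.8},{"x":0,"y":0,"z":0.2,"spin":0.15,"claw":0.8}]}}

```text
time_s: 16.55
eef_pos: [0.5106, -0.0123, 0.2088]
eef_rot: [0.582, 0.813, 0.0, 0.001]
contact_force: [-0.2, -1.5, 6.5]
opening: 0.0247
```

```bash
python3 o.py
```

```text
16.55 0.02469488532465402 [ 0.5106 -0.0123  0.2088] [-0.1631 -1.4526  6.5496] [-0.2104 -0.0619  0.0626] [-0.1536  0.3203  1.8259  0.0001  0.9943 -0.4815] jaw yaw 18.79 tilt [ 0.0012 -0.0001]
```

>>> {"method": "carry_out", "body": {"increments": [{"x":0,"y":0,"z":0,"spin":0,"claw":0.8},{"x":0,"y":0,"z":0,"spin":0,"claw":0.8}]}}

```text
time_s: 16.72
eef_pos: [0.5106, -0.0123, 0.2088]
eef_rot: [0.581, 0.814, 0.0, 0.001]
contact_force: [-0.4, -2.2, 7.0]
opening: 0.025
```

```bash
python3 o.py
```

```text
16.7167 0.02499365484500339 [ 0.5106 -0.0123  0.2088] [-0.4186 -2.1947  6.9725] [-0.2053 -0.0158 -0.0988] [-0.1536  0.3203  1.8259  0.0002  0.9942 -0.4834] jaw yaw 18.89 tilt [ 0.0012 -0.    ]
```

>>> {"method": "carry_out", "body": {"increments": [{"x":0,"y":0,"z":0.1,"spin":0.05,"claw":0.8},{"x":0,"y":0,"z":0.1,"spin":0.1,"claw":0.8}]}}

```text
time_s: 16.88
eef_pos: [0.5105, -0.0123, 0.2086]
eef_rot: [0.622, 0.783, 0.0, 0.0]
contact_force: [0.6, -1.2, 6.0]
opening: 0.0247
```

```bash
python3 o.py
```

```text
16.8833 0.02472085951461308 [ 0.5105 -0.0123  0.2086] [ 0.5901 -1.1586  5.9866] [-0.2751 -0.041   0.0713] [-0.1536  0.3204  1.8261  0.0001  0.994  -0.3818] jaw yaw 13.07 tilt [ 0.0011 -0.0001]
```

>>> {"method": "carry_out", "body": {"increments": [{"x":0,"y":0,"z":0.1,"spin":0.05,"claw":0.8},{"x":0,"y":0,"z":0.1,"spin":0.1,"claw":0.8}]}}

```text
time_s: 17.05
eef_pos: [0.5105, -0.0124, 0.2085]
eef_rot: [0.661, 0.751, 0.0, 0.0]
contact_force: [-0.1, -3.1, 6.2]
opening: 0.0246
```

```bash
python3 o.py
```

```text
17.05 0.02462639420716072 [ 0.5105 -0.0124  0.2085] [-0.12   -3.1415  6.2107] [-0.2871  0.0182  0.0735] [-0.1537  0.3205  1.8262  0.      0.9939 -0.2815] jaw yaw 7.32 tilt [ 0.0009 -0.0001]
```

>>> {"method": "carry_out", "body": {"increments": [{"x":0,"y":0,"z":0.1,"spin":0.05,"claw":0.8},{"x":0,"y":0,"z":0.1,"spin":0.1,"claw":0.8}]}}

```text
time_s: 17.22
eef_pos: [0.5104, -0.0124, 0.2084]
eef_rot: [0.697, 0.717, 0.0, 0.0]
contact_force: [-1.3, -1.9, 6.8]
opening: 0.0241
```

```bash
python3 o.py
```

```text
17.2167 0.024149466603860706 [ 0.5104 -0.0124  0.2084] [-1.2961 -1.911   6.809 ] [-0.2924  0.0219  0.0831] [-0.1536  0.3206  1.8265 -0.0001  0.9937 -0.1815] jaw yaw 1.6 tilt [ 0.0008 -0.0002]
```

>>> {"method": "carry_out", "body": {"increments": [{"x":0,"y":0,"z":0.1,"spin":0.05,"claw":0.8},{"x":0,"y":0,"z":0.1,"spin":0.1,"claw":0.8}]}}

```text
time_s: 17.38
eef_pos: [0.5103, -0.0124, 0.2083]
eef_rot: [0.732, 0.681, 0.0, 0.0]
contact_force: [-1.6, -2.5, 5.5]
opening: 0.0247
```

```bash
python3 o.py
```

```text
17.3833 0.024711488943861912 [ 0.5103 -0.0124  0.2083] [-1.5945 -2.5431  5.5481] [-0.3257  0.0332  0.0426] [-0.1537  0.3207  1.8267 -0.0001  0.9936 -0.0814] jaw yaw -4.14 tilt [ 0.0006 -0.0001]
```

>>> {"method": "carry_out", "body": {"increments": [{"x":0,"y":0,"z":0.1,"spin":0.05,"claw":0.8},{"x":0,"y":0,"z":0.1,"spin":0.1,"claw":0.8}]}}

```text
time_s: 17.55
eef_pos: [0.5103, -0.0124, 0.2081]
eef_rot: [0.765, 0.644, 0.0, 0.0]
contact_force: [-0.4, -2.0, 5.4]
opening: 0.0243
```

```bash
python3 o.py
```

```text
17.55 0.0243478879938832 [ 0.5103 -0.0124  0.2081] [-0.4293 -2.0387  5.4333] [-0.374   0.1877  0.1005] [-0.1537  0.3209  1.8269 -0.0001  0.9934  0.0186] jaw yaw -9.86 tilt [ 0.0004 -0.0002]
```

>>> {"method": "carry_out", "body": {"increments": [{"x":0,"y":0,"z":0.1,"spin":0.05,"claw":0.8},{"x":0,"y":0,"z":0.1,"spin":0.1,"claw":0.8}]}}

```text
time_s: 17.72
eef_pos: [0.5103, -0.0124, 0.2081]
eef_rot: [0.796, 0.605, 0.0, 0.0]
contact_force: [-1.0, -2.0, 6.3]
opening: 0.0245
```

```bash
python3 o.py
```

```text
17.7167 0.024500525235630784 [ 0.5103 -0.0124  0.2081] [-1.048  -2.0247  6.3155] [-0.2936  0.1635  0.189 ] [-0.1537  0.3209  1.827  -0.0001  0.9932  0.1184] jaw yaw -15.59 tilt [ 0.0004 -0.0001]
```

>>> {"method": "carry_out", "body": {"increments": [{"x":0,"y":0,"z":0,"spin":0,"claw":0.8},{"x":0,"y":0,"z":0,"spin":0,"claw":0.8}]}}

```text
time_s: 17.88
eef_pos: [0.5102, -0.0123, 0.208]
eef_rot: [0.796, 0.605, 0.0, 0.0]
contact_force: [-1.3, -2.0, 6.9]
opening: 0.0242
```

```bash
python3 o.py
```

```text
17.8833 0.024177392932389536 [ 0.5102 -0.0123  0.208 ] [-1.3214 -2.0359  6.9084] [-0.3316  0.1714 -0.1058] [-0.1537  0.3209  1.827   0.      0.9932  0.1166] jaw yaw -15.49 tilt [ 0.0004 -0.    ]
```

>>> {"method": "carry_out", "body": {"increments": [{"x":0,"y":0,"z":0.05,"spin":0.04,"claw":0.8}]}}

```text
time_s: 17.97
eef_pos: [0.5102, -0.0124, 0.2081]
eef_rot: [0.808, 0.59, 0.0, 0.0]
contact_force: [-2.4, -1.9, 8.3]
opening: 0.0248
```

```bash
python3 o.py;python3 -c "
from h import *
for i in range(5): env.grab_frame('top'); o=env.get_obs(); print(o['time_s'],o['torque'],o['joint_pos'][5])"
```

```text
17.9667 0.02477998513666642 [ 0.5102 -0.0124  0.2081] [-2.3539 -1.9059  8.3156] [-0.2202  0.2434  0.2235] [-0.1536  0.3209  1.8271 -0.0001  0.9932  0.1555] jaw yaw -17.71 tilt [ 0.0004 -0.0002]
18.0167 [-0.27268403  0.20236642  0.11368415] 0.16028978844819122
18.0667 [-0.31482829  0.21492466  0.01721314] 0.1574908349504741
18.1167 [-0.33704519  0.25089483  0.0302981 ] 0.1564709609583942
18.1667 [-0.24638792  0.21977986  0.02112573] 0.1562263405095616
18.2167 [-0.34839657  0.25304288  0.02265244] 0.1561675274230487
```

A touch: the moving moment rose from about 0.08 to 0.22, and the held moment from -0.10 to +0.02. I'll release and go down to the nut at an equivalent flat pair, jaw yaw -13.8°.

>>> {"method": "carry_out", "body": {"increments": [{"x":0,"y":0,"z":0,"spin":0,"claw":0.6},{"x":0,"y":0,"z":0,"spin":0,"claw":0.4},{"x":0,"y":0,"z":0,"spin":0,"claw":0.4},{"x":0,"y":0,"z":0,"spin":-0.068,"claw":0.4},{"x":0,"y":0,"z":6,"spin":-0.068,"claw":0.4},{"x":0,"y":0,"z":12,"spin":-0.068,"claw":0.4},{"x":0,"y":0,"z":17,"spin":-0.068,"claw":0.4},{"x":0,"y":0,"z":20,"spin":-0.068,"claw":0.4},{"x":0,"y":0,"z":21.5,"spin":-0.068,"claw":0.4},{"x":0,"y":0,"z":21.5,"spin":-0.068,"claw":0.5},{"x":0,"y":0,"z":21.5,"spin":-0.068,"claw":0.54},{"x":0,"y":0,"z":21.5,"spin":-0.068,"claw":0.56},{"x":0,"y":0,"z":21.5,"spin":-0.068,"claw":0.56}]}}

```text
time_s: 19.3
eef_pos: [0.5102, -0.0123, 0.1862]
eef_rot: [0.787, 0.617, 0.0, -0.0]
contact_force: [-1.2, 0.4, -0.5]
opening: 0.0378
```

```bash
python3 o.py
```

```text
19.3 0.037841227182361346 [ 0.5102 -0.0123  0.1862] [-1.2213  0.3537 -0.5086] [ 0.009   0.1689 -0.0853] [-0.1536  0.3471  1.8546  0.0001  0.9399  0.0875] jaw yaw -13.82 tilt [0.     0.0001]
```

>>> {"method": "carry_out", "body": {"increments": [{"x":1,"y":0,"z":0,"spin":0,"claw":0.57},{"x":1,"y":0,"z":0,"spin":0,"claw":0.7},{"x":1,"y":0,"z":0,"spin":0,"claw":1},{"x":1,"y":0,"z":0,"spin":0,"claw":1},{"x":1,"y":0,"z":0,"spin":0,"claw":1},{"x":1,"y":0,"z":0,"spin":0,"claw":1}]}}

```text
time_s: 19.8
eef_pos: [0.5102, -0.0122, 0.1865]
eef_rot: [0.787, 0.617, -0.001, 0.0]
contact_force: [-4.7, -6.8, 4.2]
opening: 0.0353
```

```bash
python3 o.py
```

```text
19.8 0.03529176630645862 [ 0.5102 -0.0122  0.1865] [-4.7146 -6.7661  4.2305] [-1.1277  0.7864 -0.163 ] [-0.1526  0.3468  1.8541 -0.0017  0.9408  0.0896] jaw yaw -13.82 tilt [-0.0002 -0.0014]
```

>>> {"method": "carry_out", "body": {"increments": [{"x":-0.5,"y":0,"z":0.1,"spin":0.08,"claw":1},{"x":-0.5,"y":0,"z":0.2,"spin":0.16,"claw":1},{"x":-0.5,"y":0,"z":0.3,"spin":0.24,"claw":1},{"x":-0.5,"y":0,"z":0.4,"spin":0.32,"claw":1},{"x":-0.5,"y":0,"z":0.5,"spin":0.4,"claw":1}]}}

```text
time_s: 20.22
eef_pos: [0.51, -0.0122, 0.186]
eef_rot: [0.895, 0.447, -0.0, 0.0]
contact_force: [-4.6, -3.0, 5.4]
opening: 0.0355
```

```bash
python3 o.py
```

```text
20.2167 0.03550512025642604 [ 0.51   -0.0122  0.186 ] [-4.6184 -3.0459  5.421 ] [-0.4773  0.7635  0.2141] [-0.153   0.3472  1.855  -0.0009  0.9396  0.4921] jaw yaw -36.93 tilt [-0.0004 -0.0007]
```

>>> {"method": "carry_out", "body": {"increments": [{"x":0,"y":0,"z":0.1,"spin":0.08,"claw":1},{"x":0,"y":0,"z":0.2,"spin":0.16,"claw":1},{"x":0,"y":0,"z":0.3,"spin":0.24,"claw":1},{"x":0,"y":0,"z":0.4,"spin":0.32,"claw":1}]}}

```text
time_s: 20.55
eef_pos: [0.5099, -0.0121, 0.1858]
eef_rot: [0.954, 0.299, -0.0, 0.0]
contact_force: [-6.4, -2.2, 8.8]
opening: 0.0354
```

```bash
python3 o.py
```

```text
20.55 0.03542550077339845 [ 0.5099 -0.0121  0.1858] [-6.3568 -2.2098  8.7744] [-0.2791  1.0651  0.5557] [-0.1528  0.3473  1.8554 -0.0009  0.9392  0.8117] jaw yaw -55.23 tilt [-0.0005 -0.0007]
```

>>> {"method": "carry_out", "body": {"increments": [{"x":0,"y":0,"z":0.1,"spin":0.08,"claw":1},{"x":0,"y":0,"z":0.2,"spin":0.16,"claw":1},{"x":0,"y":0,"z":0.2,"spin":0.24,"claw":1}]}}

```text
time_s: 20.8
eef_pos: [0.5105, -0.0118, 0.1858]
eef_rot: [0.983, 0.182, 0.001, 0.0]
contact_force: [-3.1, 2.7, 2.5]
opening: 0.0353
```

```bash
python3 o.py
```

```text
20.8 0.03528210790996012 [ 0.5105 -0.0118  0.1858] [-3.0914  2.7449  2.5068] [ 0.5997 -0.3277  0.5893] [-0.1525  0.3475  1.8552 -0.0002  0.9377  1.0516] jaw yaw -68.98 tilt [ 0.0011 -0.0003]
```

>>> {"method": "carry_out", "body": {"increments": [{"x":0,"y":0,"z":0,"spin":0,"claw":1},{"x":0,"y":0,"z":0,"spin":0,"claw":1}]}}

```text
time_s: 20.97
eef_pos: [0.511, -0.0116, 0.1857]
eef_rot: [0.983, 0.184, 0.001, 0.0]
contact_force: [-0.9, 2.8, 6.9]
opening: 0.0348
```

```bash
python3 o.py
```

```text
20.9667 0.03475142833293335 [ 0.511  -0.0116  0.1857] [-0.8937  2.7995  6.8578] [ 0.3081  0.0407 -0.3499] [-0.1524  0.3478  1.8548  0.0008  0.937   1.0474] jaw yaw -68.77 tilt [0.0021 0.0004]
```

>>> {"method": "carry_out", "body": {"increments": [{"x":0,"y":0,"z":0,"spin":0,"claw":0.6},{"x":0,"y":0,"z":0,"spin":0,"claw":0.3},{"x":0,"y":0,"z":0,"spin":0,"claw":0.2},{"x":0,"y":0,"z":0,"spin":0,"claw":0.2},{"x":0,"y":0,"z":-10,"spin":0,"claw":0.2},{"x":0,"y":0,"z":-40,"spin":0,"claw":0.2},{"x":0,"y":0,"z":-75,"spin":0,"claw":0.2},{"x":0,"y":0,"z":-110,"spin":0,"claw":0.2},{"x":0,"y":0,"z":-130,"spin":0,"claw":0.2},{"x":0,"y":0,"z":-130,"spin":0,"claw":0.2},{"x":0,"y":0,"z":-130,"spin":0,"claw":0.2}]}}

```text
time_s: 21.88
eef_pos: [0.5105, -0.0119, 0.3162]
eef_rot: [0.983, 0.184, 0.001, 0.0]
contact_force: [-0.3, -0.3, -0.3]
opening: 0.0687
```

```bash
python3 - <<'E'
from fit import *
from scipy.optimize import minimize
im=np.mean([env.grab_frame("scene").astype(float) for _ in range(6)],0)
cr=[cv2.resize(np.clip(i[135:175,299:339]*1.2,0,255).astype(np.uint8),(400,400),interpolation=cv2.INTER_CUBIC) for i in(np.load("pics/scene.npy"),im)]
cv2.imwrite("pics/c8.png",np.hstack(cr)[:,:,::-1])
for n,i in(("before",np.load("pics/scene.npy")),("after",im)):
    o=obs(i,"scene")
    print(n,[(d,round(min(((render("scene",.51,-.0115,np.radians(d),0,[a,b])-o)**2).sum() for a in np.arange(-1,1.6,.5) for b in np.arange(-1,1.1,.5)),1)) for d in range(0,60,8)])
ob=env.get_obs();print(ob["time_s"],ob["contact_force"])
E
```

```text
before [(0, np.float64(8.9)), (8, np.float64(9.0)), (16, np.float64(9.8)), (24, np.float64(11.1)), (32, np.float64(12.8)), (40, np.float64(12.3)), (48, np.float64(10.3)), (56, np.float64(9.1))]
after [(0, np.float64(4.9)), (8, np.float64(5.3)), (16, np.float64(5.4)), (24, np.float64(5.2)), (32, np.float64(5.3)), (40, np.float64(4.8)), (48, np.float64(4.4)), (56, np.float64(4.7))]
22.1833 [ 0.48232643 -0.01658856  0.54131664]
```

View pics/c8.png

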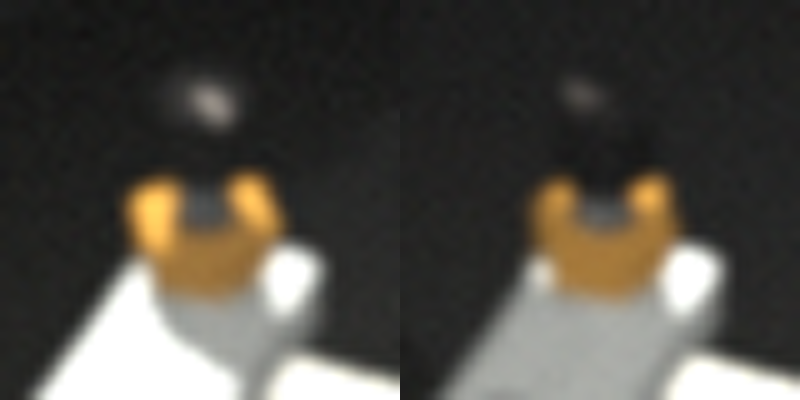

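The picture (before left, after right) shows the nut back in about the same orientation and the knob sitting closer to it. The fit's best angle is about 48–50°, which agrees with the jaw yaw of -68.8° (51° mod 60). I'm handing in.

```bash
python3 -c "
from h import *
print(env.close_job())"
```

```text
the job is handed in; nothing more can be done
None
```

I did all three steps and handed the job in at about 22 s of the 72 s; no verdict is reported.

- **Slackening:** I turned the lock nut about 0.9 rad anticlockwise. The moment fell from about 0.32 to 0.18 N m, which fits a slack nut.
- **Touch:** I turned the stop screw down about 2.5 rad (3.2 mm) in small steps. The moment while turning rose from about 0.08 to 0.22 N m, and the held moment rose from -0.10 to +0.02 N m. I stopped there.
- **Tightening:** I gripped the nut on its flats again and turned it clockwise to about 3° past where I found it. The moment at the end was about 0.59 N m. I estimate the joint at about -0.4 to -0.5 rad.

**Last checks:**
- A fit of the nut in the final camera picture gave about 48–50°, against 51° expected from the gripper's angle. The minimum is shallow, so this is weak support.
- The wrist force was near zero after I backed off.
- I could not measure the foot's contact force on the anvil. That the foot touches rests on the rise in moment alone.
- I didn't measure the other things on the bench again at the end.

**What disagreed:**
- The pads sat about 30 mm higher than I worked out from the TCP reading. My first closing therefore gripped the knob instead of the nut. The nut was still tight then, so it should have done no harm; I reopened, felt my way down with the force reading and continued.
- The held moment read about -0.1 N m even with the knob free, so I judged the touch by the change in moment rather than its absolute value.

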